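# Line up housings on a laser-marking fixture and lock the fence

### The arm

A 6-joint arm with a two-finger parallel gripper is mounted at the origin on the work surface. World frame = base frame: x ahead of the robot, y to its left, z up, the work surface at z = 0. Lengths are in m, angles in rad, forces in N, time in s.
With the tool pointing down it reaches from about 0.25 to 0.8 m from the base axis. Payload 8.5 kg.
Tool frame: the origin (TCP) lies midway between the tips of the shut fingers; the grasp point (between the pads) lies env.grasp_offset behind it (env.grasp_offset is the distance from the TCP to the grasp point, in m); z points along the fingers, y is the line along which they close (so a half turn about z gives the same grasp; the last joint's range is limited). The gripper opens to 85 mm and grips with 20 to 120 N. Pads are 22 mm wide; open, the fingers measure 114 mm over their backs; the gripper's body (76 mm by 85 mm) begins 54 mm behind the grasp point. The pads swing forward as they close: fully open they stand 13 mm farther back than shut.
Start: joints at [1.243, 0.238, -0.013, 1.319, 0, 1.571], TCP at [0.169, 0.497, 0.231] pointing down, gripper open.
Joint ranges: [-2.66, 2.66], [-1.03, 1.9], [-1.14, 1.46], [-1.82, 2.27], [-1.45, 1.34], [-3.14, 3.14]. Speed limits (rad/s): [2.22, 2.22, 2.79, 3.14, 3.14, 3.14].

### API

Orientations are given as a unit quaternion [w, x, y, z].
In Python, from rig import env, grab_frame, camera_model, finish_job gives the robot as it stands.
- The arm moves only by the tool drive_tool, never from a script. Its argument "series" is a list of rows, each a list of 3 entries, a list of its own where there are three numbers: the shift along the tool's x, y, z in units of 0.2 m (1.0 is 0.2 m), then the turn, a rotation vector about the tool's x, y, z in units of 45 degrees (1.0 is 45 degrees), then the opening, from 0 (shut) to 1 (fully open). A call has 1 to 8 rows; each row is the pose to reach, as a shift and turn from the pose commanded when the call began, along the tool's axes at that moment; what a row does not reach only later rows make up. A row lasts 1/8 s, in which the tool goes at most 62.5 mm and 10.7 degrees, less where a joint would pass 70% of its speed; a pose out of reach is approached as far as the arm can. A call with a number of a shift or a turn outside -1 to 1 is refused whole. A call with a gripper value outside its range is refused whole. The fingers move at their own pace and stop on an object; "grip_force" is the grip in N (left out, the last holds). Time passes only in rows, so rows that repeat a pose let the fingers close. It gives the time, the measured TCP pose, the force, the opening and the grip force at its end, in the units of the state.
- env.state(): the state, without advancing time (a new reading comes with each control period).
- grab_frame(name): name is "scene" or "side" or "wrist"; returns (picture, depth): 480x640x3 uint8, blue, green, red; 480x640 float32, m along the optical axis (not along the pixel's ray), 0 where there is no reading.
- camera_model(name): a dict with "intrinsics" (3x3 intrinsics, pixels), "extrinsics" (4x4, takes a point from world to camera coordinates); the wrist camera has in their place "T_tool_cam" (4x4, takes a point from camera to tool coordinates, whose origin is the TCP and whose axes are the flange's). Camera axes: x right, y down, z forward; pixel columns grow to the right and rows downward; lengths in m; the calibration is good to about 2 mm. A picture is of the moment at which its call begins: read the wrist's pose just before it. camera_model takes no time and is no camera call.
- finish_job(): hands the job in; it is judged then, once.
The state is a dict: "time_s": time; "q": joint angles; "joint_velocities": joint speeds; "joint_torque": joint torques, N m; "ee_pos": TCP position; "eef_rot": TCP orientation; "wrist_force": force on the tool from outside, world axes, zero at the start; "moment": the same for the moment, N m; "gripper_width": finger opening in m; "gripper_force": force on a finger pad.
Only numpy, scipy, OpenCV 4.12 (cv2) and the standard library are available. Lean on these libraries where they do the work, as an engineer would, in place of code of your own. Each camera call takes 0.05 s, during which the arm holds its last target. There are 200 camera calls.

### The job

Set up the marking fixture: slide the four housings, without lifting any off the plate, into one neat closed row, each with a narrow end flush against the back rail and the brass one first, right against the end stop. Close the row up tight with the sliding blue fence, and only then flip the fence's red cam lever all the way over to lock it. Leave the blue basin, the bottle and the orange gauge where they are.

Things in the scene. Friction and masses are not known exactly. Their poses are not given: they have to be found in the camera images.
- fixture: Fixed aluminium plate, 300 (x) x 440 (y) x 12 mm, tan mat on top, placed and yawed differently each time. Origin: centre of its underside; x points away from the robot to the back rail, y along the rail to the end stop. 'Fixture frame' below means this. The closed row of four fills y=+14..+150, x=76..120 mm in it. Plate top at z=12 mm.
- rail_mid (a point): Top front edge, mid-length, of the steel back rail on the plate's far side. Fixture frame: rail's front face is the plane x=+120 mm, the rail is 25 mm thick, 22 mm high over the plate, from y=-212 to +188 mm.
- rail_stop_corner (a point): Inner corner at plate-top height, (120, 150, 12) mm in the fixture frame, where the rail's face meets the face of the dark end stop block. The stop's face looks to -y at y=+150 mm; the block spans x=80..120, y=150..166 mm and is 34 mm high over the plate.
- mat_mid (a point): Middle of the area of plate where the housings start, (-30, 24, 12) mm in the fixture frame. They start in four lanes about y=+117, +55, -7, -69 mm (within 6 mm), one per lane, brass in any; each at x between -85 and +20 mm and with its x axis within 0.4 rad of the fixture's x.
- brass: Brass-coloured housing, loose, 0.25 to 0.5 kg: block 44 mm long (its x) x 34 mm wide (its y) x 26 mm high, with a round boss 29 mm across and 10 mm high on top (36 mm in all). Narrow ends: the 34 mm wide faces at its x=+-22 mm. Origin: centre of its underside, z up. Slides on the plate with ordinary friction.
- cast1: A grey cast housing, same shape and size as the brass one (44 x 34 x 36 mm), 0.14 to 0.28 kg, loose; origin: centre of its underside. The three grey ones are alike and may follow the brass one in any order.
- cast2: A grey cast housing, same shape and size as the brass one (44 x 34 x 36 mm), 0.14 to 0.28 kg, loose; origin: centre of its underside. The three grey ones are alike and may follow the brass one in any order.
- cast3: A grey cast housing, same shape and size as the brass one (44 x 34 x 36 mm), 0.14 to 0.28 kg, loose; origin: centre of its underside. The three grey ones are alike and may follow the brass one in any order.
- fence (a joint): Position (m) of the sliding blue fence along the rail: 0 is open (starts within 0..0.012), grows towards the end stop, limit 0.170; 0.149 closes four housings against the stop. About 2 N of friction; stays where left; braked (to about 8 N) once the lever is over. 71 mm long in y, x=78.5..118.5 mm in the fixture frame; front 46 mm is 31 mm high over the plate, the rest 27 mm.
- fence_face (a point): Middle of the fence's flat pushing face (towards the end stop), 16 mm over the plate; at x=98.5 mm, y=-135 mm + the fence joint's value, in the fixture's frame.
- fence_tail (a point): Middle of the fence's flat rear face (away from the end stop), 71 mm behind its front face, 14 mm over the plate: push it here towards the stop.
- lever (a joint): Angle (rad) of the red-gripped cam lever on the fence: at 0 it leans 0.65 rad from vertical towards the robot (fixture -x), fence free; at 1.30, its end, it leans 0.65 rad the other way, to the rail, fence locked. Starts within 0..0.25. Turns about the fixture's y axis, takes about 4 N at the grip, stays where left; brake bites from about 0.7.
- lever_pivot (a point): On the lever's axis, 33 mm over the plate (45 mm over the table), 26 mm behind the fence's front face; moves with the fence.
- lever_grip (a point): Centre of the lever's red crossbar (12 mm thick, 36 mm long along the fixture's y), 44 mm from the pivot; the stem is 10 mm thick.
- basin: Bystander: blue round plastic basin full of castings, 170 mm across the rim, 75 mm high, standing on the table beyond the stop end of the fixture. Origin: centre of its underside. Leave alone.
- solvent: Bystander: white plastic bottle with red cap, 60 mm across, 150 mm high, standing on the table near the robot's right. Origin: centre of its underside. Leave alone.
- gauge: Bystander: focus gauge, a steel foot 36 x 36 x 12 mm with an orange post 20 x 20 mm, 52 mm high in all, standing loose on the plate at its near right corner. Origin: centre of its underside. Leave alone.
Not all that is in view belongs to the job. What is shaped like the cast2 but green is not meant.

How it is judged:
By the outcome, as a careful person would: the job done as asked, in the order asked, and still so for the second after the job is handed in, with the robot touching nothing.
It also fails if it takes over 72 s, if anything falls off the work surface, if the arm or the gripper's body presses on something with over 40 N, if the wrist force passes 120 N, or if a joint passes its speed limit or range.

## Working session

There is one attempt and no reset: what is moved stays moved. The work goes in short steps, Python scripts to look and compute and a tool call to move; the robot and the scene stay as the last step left them, time stands still between calls to the robot, and variables do not carry over. Pictures are saved under pics/ and viewed, at most 12 in all, crops included, and the job is handed in when it is done.

Besides the shell and the picture viewer there is one more tool, called after "Request:" by a JSON object that holds its "method" and its "body". drive_tool: Moves the arm, as the interface text tells. Its arguments: {"type":"object","properties":{"series":{"type":"array"},"grip_force":{"type":"number"}},"required":["series"]}

```bash
ls; mkdir -p pics; python3 - <<'E'
from rig import env, grab_frame, camera_model
import cv2, numpy as np
s=env.state(); print(s, env.grasp_offset)
for n in ("scene","side"):
    p,d=grab_frame(n); cv2.imwrite(f"pics/{n}0.png",p); np.save(f"pics/{n}0.npy",d)
    m=camera_model(n); print(n,m)
p,d=grab_frame("wrist"); cv2.imwrite("pics/wrist0.png",p); np.save("pics/wrist0.npy",d); print(camera_model("wrist"))
E
```

```text
pics
{'time_s': 0.0, 'q': array([ 1.24301384e+00,  2.38770744e-01, -1.42319603e-02,  1.31919595e+00,
       -3.46804117e-07,  1.57083495e+00]), 'joint_velocities': array([-0.00128759,  0.00061416,  0.00120825,  0.0003043 , -0.00033527,
       -0.00087757]), 'joint_torque': array([-9.02897136e-04, -5.38784552e+01,  3.46432972e+01,  1.85781426e-02,
        7.80058804e-05, -1.06665450e-06]), 'ee_pos': array([0.16889119, 0.49666679, 0.23069157]), 'eef_rot': array([-1.14216236e-04,  1.63177543e-01,  9.86596472e-01, -6.91797497e-04]), 'wrist_force': array([-0.17308021,  0.45793671,  0.15896504]), 'moment': array([0.00315345, 0.03275778, 0.03298057]), 'gripper_force': 0.0, 'gripper_width': 0.0853573873408295} 0.0187
scene {'intrinsics': array([[529.24839324,   0.        , 315.23835573],
       [  0.        , 529.24839324, 239.56795517],
       [  0.        ,   0.        ,   1.        ]]), 'extrinsics': array([[ 0.27676528,  0.96083029, -0.01435762, -0.18989741],
       [ 0.80184888, -0.23915345, -0.54758013, -0.41592405],
       [-0.52956525,  0.14003853, -0.83663006,  1.80329456],
       [
[... 315 characters left out ...]
.16989934, -0.51646292, -0.83928557,  0.15923967],
       [ 0.28802349,  0.78845523, -0.54348949,  0.86739984],
       [ 0.        ,  0.        ,  0.        ,  1.        ]])}
{'intrinsics': array([[428.43663084,   0.        , 317.04261231],
       [  0.        , 428.43663084, 236.38934029],
       [  0.        ,   0.        ,   1.        ]]), 'T_tool_cam': array([[-1.08814769e-04, -9.59244028e-01, -2.82578985e-01,
         7.18934692e-02],
       [ 9.99999894e-01, -2.31015840e-04,  3.99130200e-04,
        -1.31615404e-03],
       [-4.48143483e-04, -2.82578911e-01,  9.59243951e-01,
        -1.40213863e-01],
       [ 0.00000000e+00,  0.00000000e+00,  0.00000000e+00,
         1.00000000e+00]])}
```

View pics/scene0.png

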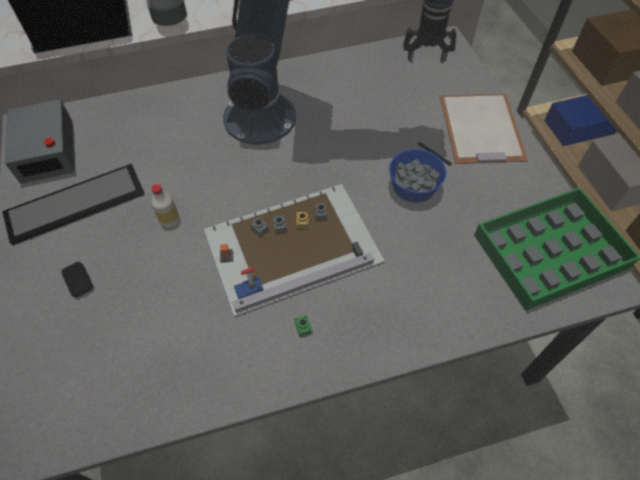

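View pics/side0.png

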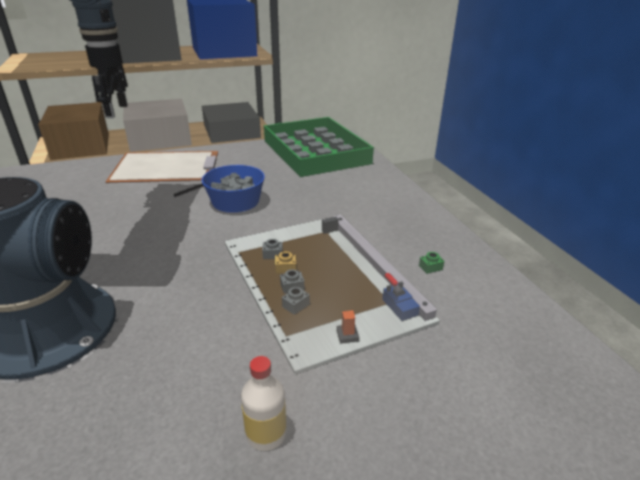

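The scene view shows the fixture (205–383, 187–309) with greys at (259,226), (279,223) and (321,210). The brass housing is at (302,216), the fence with its red lever at (248,285), the gauge at (226,252), and the green decoy off the plate at (303,325). The side view agrees. Next I'll get a rough fixture pose.

```bash
cat > h.py <<'E'
import numpy as np, cv2
from scipy.spatial.transform import Rotation as R
from rig import env, grab_frame, camera_model
def quat(q): return R.from_quat([q[1],q[2],q[3],q[0]]).as_matrix()
def cam(name,s=None):
    m=camera_model(name)
    if name!="wrist":
        E=m["extrinsics"]; return m["intrinsics"],E[:3,:3].T,-E[:3,:3].T@E[:3,3]
    T=np.eye(4);T[:3,:3]=quat(s["eef_rot"]);T[:3,3]=s["ee_pos"]; T=T@m["T_tool_cam"]
    return m["intrinsics"],T[:3,:3],T[:3,3]
def ray(px,z,c):
    "pixels Nx2 -> world points on plane z"
    K,Rw,o=c; px=np.atleast_2d(px).astype(float)
    d=np.c_[px,np.ones(len(px))]@np.linalg.inv(K).T@Rw.T
    return o+d*((z-o[2])/d[:,2])[:,None]
def proj(P,c):
    K,Rw,o=c; q=(np.atleast_2d(P)-o)@Rw@K.T; return q[:,:2]/q[:,2:]
E
python3 - <<'E'
from h import *
c=cam("scene"); print("campos",c[2],cam("side")[2])
P=ray([[205,230],[343,187],[383,262],[235,309]],.012,c); print(P)
print(np.linalg.norm(np.roll(P,-1,0)-P,axis=1)); m=P.mean(0); v=P[1]-P[0]; print(m, np.degrees(np.arctan2(v[1],v[0]))-90)
print(ray([[259,226],[279,223],[302,216],[321,210],[248,285],[226,252]],.04,c))
E
```

```text
campos [ 1.34102737 -0.1695412   1.27821222] [ 0.26942687 -0.77614062  0.61279747]
[[ 0.41610962 -0.25527036  0.012     ]
 [ 0.37932709  0.17683874  0.012     ]
 [ 0.66485813  0.20211921  0.012     ]
 [ 0.68949934 -0.2212432   0.012     ]]
[0.4336718  0.28664801 0.42407891 0.27549915]
[ 0.53744855 -0.02438891  0.012     ] 4.865474580999916
[[ 0.46706367 -0.10307986  0.04      ]
 [ 0.4732747  -0.04589352  0.04      ]
 [ 0.46836966  0.02362025  0.04      ]
 [ 0.46350648  0.08212632  0.04      ]
 [ 0.64470846 -0.17313544  0.04      ]
 [ 0.52625029 -0.20986815  0.04      ]]
```

View pics/wrist0.png

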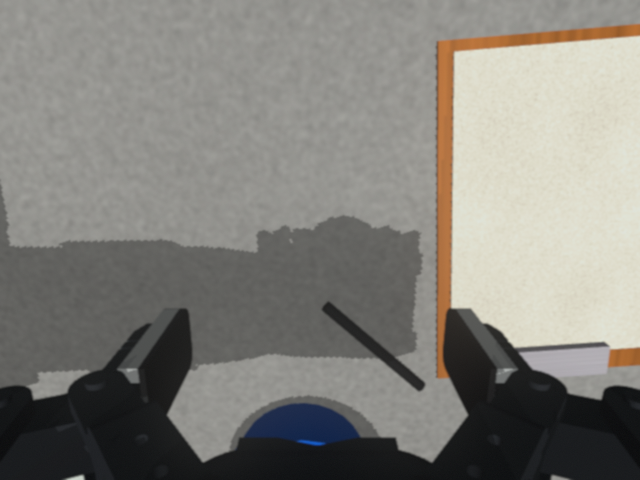

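The wrist view shows only the table, the clipboard and the basin rim, so I'll move over the fixture for a close look.

Request:
{"method": "drive_tool", "body": {"series": [[[-0.82,-0.49,-0.15],[0,0,0.75],1],[[-0.82,-0.49,-0.15],[0,0,0.75],1],[[-0.82,-0.49,-0.15],[0,0,0.75],1],[[-0.82,-0.49,-0.15],[0,0,0.75],1]]}}

```text
time_s: 0.65
ee_pos: [0.2947, 0.349, 0.262]
eef_rot: [0.0, 0.446, 0.895, 0.0]
wrist_force: [-0.5, 0.4, -0.7]
gripper_width: 0.0855
gripper_force: 0.0
```

```bash
cat >> h.py <<'E'
def go(x,y,z,yaw):
    "tool-down target, yaw (deg) of tool x; prints shift and turn in units"
    s=env.state(); M=quat(s["eef_rot"]); a=np.radians(yaw)
    T=np.array([[np.cos(a),np.sin(a),0],[np.sin(a),-np.cos(a),0],[0,0,-1]])
    sh=M.T@(np.array([x,y,z])-s["ee_pos"])/.2; tr=R.from_matrix(M.T@T).as_rotvec()/np.radians(45)
    print("t",round(s["time_s"],2),"shift",sh.round(3),"turn",tr.round(3),"pos",s["ee_pos"].round(4),"F",s["wrist_force"].round(1),"w",round(s["gripper_width"],4))
E
python3 -c "
from h import *
go(.54,.06,.32,94)"
```

```text
t 0.65 shift [-1.892  0.109 -0.289] turn [0.001 0.    0.734] pos [0.2947 0.349  0.262 ] F [-0.5  0.4 -0.7] w 0.0855
```

Request:
{"method": "drive_tool", "body": {"series": [[[-0.946,0.055,-0.145],[0,0,0.734],1],[[-0.946,0.055,-0.145],[0,0,0.734],1],[[-0.946,0.055,-0.145],[0,0,0.734],1],[[-0.946,0.055,-0.145],[0,0,0.734],1]]}}

```text
time_s: 1.15
ee_pos: [0.4186, 0.2059, 0.2904]
eef_rot: [0.0, 0.681, 0.732, 0.0]
wrist_force: [0.0, 0.0, -0.1]
gripper_width: 0.0854
gripper_force: 0.0
```

Request:
{"method": "drive_tool", "body": {"series": [[[-0.764,0.562,-0.145],[0,0,0],1],[[-0.764,0.562,-0.145],[0,0,0],1],[[-0.764,0.562,-0.145],[0,0,0],1],[[-0.764,0.562,-0.145],[0,0,0],1],[[-0.764,0.562,-0.145],[0,0,0],1]]}}

```text
time_s: 1.78
ee_pos: [0.5401, 0.0653, 0.3186]
eef_rot: [-0.001, 0.679, 0.734, -0.0]
wrist_force: [-0.5, 0.4, -0.3]
gripper_width: 0.0852
gripper_force: 0.0
```

```bash
cat >> h.py <<'E'
import pickle
def snap(tag):
    s=env.state(); p,d=grab_frame("wrist"); cv2.imwrite(f"pics/{tag}.png",p); pickle.dump((s,p,d),open(f"pics/{tag}.pkl","wb")); return s,p,d
E
python3 -c "
from h import *
snap('w1'); go(.54,-.16,.32,94)"
```

```text
t 1.82 shift [-1.125 -0.088 -0.006] turn [-0.002 -0.     0.012] pos [0.5397 0.0657 0.3188] F [-0.9  0.4 -0. ] w 0.0852
```

View pics/w1.png

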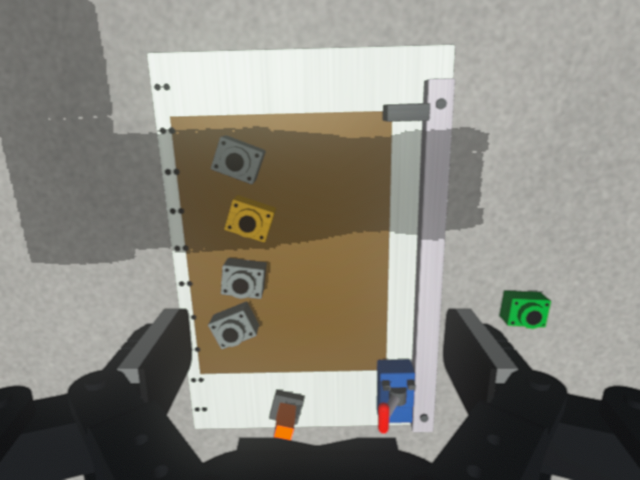

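The wrist view shows everything needed: greys at (237,160), (243,280) and (233,325), brass at (249,220), the stop block at (407,111), the fence at (396,388), its red lever at (384,416) and the gauge at (285,412). The green lookalike at (525,310) sits on the table off the plate, so I exclude it. Now I'll measure the fixture and housing poses.

```bash
cat > meas.py <<'E'
from h import *
def fixture(tag,init,edges=None,rng=9):
    s,p,d=pickle.load(open(f"pics/{tag}.pkl","rb")); c=cam("wrist",s)
    g=cv2.GaussianBlur(p,(0,0),1.2).astype(np.float32)
    x0,y0,a=init; 
    E={"plateL":((-.150,-.15,.012),(-.150,.21,.012)),"plateTop":((-.14,.22,.012),(.11,.22,.012)),
       "railF":((.12,-.05,.034),(.12,.14,.034)),"railB":((.145,-.15,.034),(.145,.17,.034)),"stopface":((.084,.150,.046),(.116,.150,.046))}
    W=lambda P,t: np.c_[t[0]+P[:,0]*np.cos(t[2])-P[:,1]*np.sin(t[2]),t[1]+P[:,0]*np.sin(t[2])+P[:,1]*np.cos(t[2]),P[:,2]]
    out={}
    for n,(A,B) in E.items():
        if edges and n not in edges: continue
        F=np.linspace(A,B,40); px=proj(W(F,init),c); t=px[-1]-px[0]; nr=np.array([-t[1],t[0]])/np.linalg.norm(t)
        off=np.arange(-rng,rng+.1,.5); hits=[]
        for q in px:
            m=(q+off[:,None]*nr).astype(np.float32)
            v=cv2.remap(g,m[:,0].reshape(1,-1),m[:,1].reshape(1,-1),cv2.INTER_LINEAR)[0]
            gr=np.abs(np.gradient(v,axis=0)).sum(1); hits.append(m[gr.argmax()])
        w=ray(np.array(hits),A[2],c)[:,:2]; o=np.array(init[:2]); Ri=np.array([[np.cos(a),np.sin(a)],[-np.sin(a),np.cos(a)]])
        f=(w-o)@Ri.T; k=0 if A[0]==B[0] else 1
        r=f[:,k]-A[k]; tt=f[:,1-k]; ok=np.abs(r-np.median(r))<.006
        for _ in range(3):
            pl=np.polyfit(tt[ok],r[ok],1); ok=np.abs(r-np.polyval(pl,tt))<.0012
        out[n]=(round(1e3*np.polyval(pl,(A[1-k]+B[1-k])/2),2),round(pl[0],4),int(ok.sum()))
    return out
def toF(w,t):
    w=np.atleast_2d(w)[:,:2]-np.array(t[:2]); a=t[2]; return w@np.array([[np.cos(a),np.sin(a)],[-np.sin(a),np.cos(a)]]).T
def toW(f,t):
    f=np.atleast_2d(f); a=t[2]; return f@np.array([[np.cos(a),-np.sin(a)],[np.sin(a),np.cos(a)]]).T+np.array(t[:2])
E
python3 - <<'E'
from meas import *
s,p,d=pickle.load(open("pics/w1.pkl","rb")); c=cam("wrist",s)
C=ray([[148,53],[454,45],[197,428]],.012,c); print(C)
# C0=(-150,220) C1=(150,220) C2=(-150,-220)
vy=C[0]-C[2]; a=np.arctan2(-vy[0],vy[1]); m=(C[1]+C[2])/2; print(np.linalg.norm(vy),np.linalg.norm(C[1]-C[0]),m,a)
print(fixture("w1",(m[0],m[1],a)))
E
```

```text
[[ 0.3664214   0.17595024  0.012     ]
 [ 0.65980653  0.20611349  0.012     ]
 [ 0.41349238 -0.25651705  0.012     ]]
0.43502142668853244 0.29493161268496737 [ 0.53664945 -0.02520178  0.012     ] 0.10841608047491194
{'plateL': (np.float64(0.46), np.float64(0.0052), 25), 'plateTop': (np.float64(-2.04), np.float64(-0.0048), 40), 'railF': (np.float64(-6.48), np.float64(0.0047), 40), 'railB': (np.float64(-3.13), np.float64(0.0041), 27), 'stopface': (np.float64(-1.48), np.float64(-0.0115), 40)}
```

```bash
python3 - <<'E'
from meas import *
s,p,d=pickle.load(open("pics/w1.pkl","rb")); K,Rw,o=c=cam("wrist",s); print(o)
def up(u,v):
    z=np.median(d[v-2:v+3,u-2:u+3]); q=Rw@(np.linalg.inv(K)@[u,v,1]*z)+o; return q.round(4)
for n,u,v in [("plate",300,80),("mat",320,200),("mat",220,350),("plate",405,250),("rail",432,250),("rail",436,100),("stop",405,112),("table",560,150),("table",100,300),("fence",390,366),("boss",235,152),("boss",247,212),("boss",233,282)]: print(n,up(u,v))
i=(.53665,-.0252,.1036); print(fixture("w1",i))
# profile across railF
print(p[200,405:450].tolist())
E
```

```text
[0.53430001 0.13578133 0.45880987]
plate [0.5144 0.1631 0.0102]
mat [0.5437 0.0447 0.0101]
mat [ 0.4401 -0.1449  0.0099]
plate [ 0.6418 -0.004   0.0092]
rail [0.6648 0.0051 0.0312]
rail [0.6452 0.154  0.0321]
stop [0.6151 0.1407 0.0439]
table [ 0.793   0.1158 -0.0027]
table [ 0.2961 -0.0972 -0.0023]
fence [ 0.6396 -0.1398  0.0265]
boss [0.4588 0.0918 0.0458]
boss [0.4719 0.0341 0.0451]
boss [ 0.4599 -0.0415  0.0456]
{'plateL': (np.float64(0.22), np.float64(0.001), 25), 'plateTop': (np.float64(-2.09), np.float64(-0.0002), 40), 'railF': (np.float64(-6.72), np.float64(0.0008), 40), 'railB': (np.float64(-3.39), np.float64(0.0029), 26), 'stopface': (np.float64(-1.05), np.float64(-0.0025), 39)}
[[152, 159, 154], [152, 159, 153], [151, 158, 153], [151, 158, 152], [151, 158, 153], [152, 159, 153], [152, 160, 154], [151, 158, 153], [150, 156, 152], [150, 156, 151], [150, 157, 151], [151, 158, 152], [147, 154, 148], [126, 131, 126], [96, 98, 97], [80, 79, 80], [80, 79, 80], [89, 88, 89], [109, 107, 108], [131, 128, 130], [141, 137, 140], [144, 140, 143], [143, 139, 142], [142, 139, 140], [141, 137, 140], [140, 137, 139], [140, 136, 139], [141, 137, 140], [140, 137, 139], [138, 135, 137], [138, 135, 137], [139, 135, 138], [140, 136, 139], [139, 136, 138], [137, 134, 137], [137, 134, 136], [138, 135, 137], [139, 135, 138], [139, 135, 137], [140, 136, 138], [142, 138, 140], [143, 140, 141], [136, 135, 136], [123, 125, 125], [115, 118, 119]]
```

```bash
sed -i 's/T=T@m\["T_tool_cam"\]/T=T@m["T_tool_cam"]; T[2,3]+=.0024/' h.py
python3 - <<'E'
from meas import *
for i in [(.5355,-.0257,.1036),(.5355,-.0257,.1026)]: print(fixture("w1",i)); print(fixture("w1",i,["railF","plateL","railB"],3.5))
E
```

```text
{'plateL': (np.float64(0.51), np.float64(0.0016), 26), 'plateTop': (np.float64(-1.5), np.float64(-0.0005), 40), 'railF': (np.float64(-4.97), np.float64(0.0011), 40), 'railB': (np.float64(-1.23), np.float64(0.0015), 26), 'stopface': (np.float64(-0.67), np.float64(-0.0013), 38)}
{'plateL': (np.float64(0.51), np.float64(0.0016), 26), 'railF': (np.float64(-0.15), np.float64(0.0012), 39), 'railB': (np.float64(-1.2), np.float64(0.0009), 31)}
{'plateL': (np.float64(0.62), np.float64(-0.0011), 24), 'plateTop': (np.float64(-1.54), np.float64(0.0006), 40), 'railF': (np.float64(-5.03), np.float64(-0.0003), 40), 'railB': (np.float64(-1.41), np.float64(0.0016), 26), 'stopface': (np.float64(-0.64), np.float64(0.0007), 39)}
{'plateL': (np.float64(0.62), np.float64(-0.0011), 25), 'railF': (np.float64(-0.21), np.float64(0.0003), 39), 'railB': (np.float64(-1.01), np.float64(-0.002), 30)}
```

```bash
cat >> meas.py <<'E'
def cloud(tag,t):
    s,p,d=pickle.load(open(f"pics/{tag}.pkl","rb")); K,Rw,o=cam("wrist",s)
    v,u=np.mgrid[:480,:640]; n=np.stack([u,v,np.ones_like(u)],-1).reshape(-1,3)@np.linalg.inv(K).T
    w=(n*d.reshape(-1,1))@Rw.T+o; f=np.c_[toF(w,t),w[:,2]]; f[d.reshape(-1)<=0.2]=9
    return f.reshape(480,640,3),p
def housings(tag,t,xm=.125):
    f,p=cloud(tag,t); m=((f[...,2]>.034)&(f[...,2]<.055)&(abs(f[...,0]+.012)<.135)&(f[...,0]<xm)&(f[...,1]>-.11)&(f[...,1]<.149)).astype(np.uint8)
    n,l,st,_=cv2.connectedComponentsWithStats(m); res=[]
    for k in range(1,n):
        if st[k,4]<300: continue
        q=f[l==k]; r=cv2.minAreaRect((q[:,:2]*1e3).astype(np.float32)); b=q[q[:,2]>.0445]
        (cx,cy),(w,h),a=r; 
        if w<h: a+=90
        a=(a+90)%180-90
        bc=cv2.minEnclosingCircle((b[:,:2]*1e3).astype(np.float32)); col=p[l==k].mean(0)
        name="brass" if col[2]-col[0]>40 else "grey"
        res.append((name,[round(cx,1),round(cy,1)],[round(w,1),round(h,1)],round(a,1),"boss",np.round(bc[0],1),round(bc[1],1),"top",round(q[:,2].max(),4)))
    return res
E
python3 - <<'E'
from meas import *
t=(.5354,-.0265,.1028)
for r in housings("w1",t): print(*r)
f,p=cloud("w1",t)
red=(p[...,2]>120)&(p[...,1]<60)&(p[...,0]<80)&(f[...,0]<.13); q=f[red]; print("red",len(q),np.median(q,0),q.min(0),q.max(0))
blue=(p[...,0]>90)&(p[...,2]<60)&(abs(f[...,0]-.1)<.03)&(f[...,2]>.03); q=f[blue]; print("blue",len(q),np.percentile(q,[2,98],axis=0))
E
```

```text
grey [-65.1, 116.2] [34.3, 44.0] -21.8 boss [-65.2 116.4] 14.5 top 0.0509
brass [-57.2, 55.1] [34.3, 44.3] -19.4 boss [-57.2  55.1] 14.4 top 0.0503
grey [-69.1, -11.4] [34.6, 44.1] -9.0 boss [-69.  -11.5] 14.6 top 0.0506
grey [-84.2, -67.7] [44.4, 34.3] 22.2 boss [-84.5 -68.3] 14.7 top 0.0504
red 241 [ 0.07567991 -0.14446448  0.08815609] [ 0.07110314 -0.16287291  0.08183039] [ 0.0809515  -0.13098526  0.09096786]
blue 520 [[ 0.07888504 -0.18968777  0.03638305]
 [ 0.11538094 -0.12316825  0.0441555 ]]
```

Fixture pose is settled and all four housings measure 44 x 34 mm with 14.5 mm boss radius, which matches the description. Candidates are brass (249,220), greys (237,160), (243,280), (233,325), and green (525,310), which is out. I'll take the brass first, with a quick close crop to confirm it.

```bash
cat >> meas.py <<'E'
t0=(.5354,-.0265,.1028)
def gof(fx,fy,z,hy=0,t=t0):
    w=toW([fx/1e3,fy/1e3],t)[0]; go(w[0],w[1],z,90+np.degrees(t[2])+hy)
    s=env.state(); print("tcp in fixture mm",(toF(s["ee_pos"],t)[0]*1e3).round(1), "F fix",(toF(np.r_[s["wrist_force"][:2]]+np.array(t[:2]),t)[0]).round(1))
E
python3 -c "
from meas import *
p=cv2.imread('pics/w1.png'); cv2.imwrite('pics/crop1.png',cv2.resize(p[130:370,180:440],None,fx=2,fy=2))
gof(-57,55,.0405,-19.4)"
```

```text
t 1.82 shift [-0.19  -0.347  1.392] turn [-0.002 -0.     0.401] pos [0.5397 0.0657 0.3188] F [-0.9  0.4 -0. ] w 0.0852
tcp in fixture mm [13.7 91.3] F fix [-0.8  0.5]
```

View pics/crop1.png

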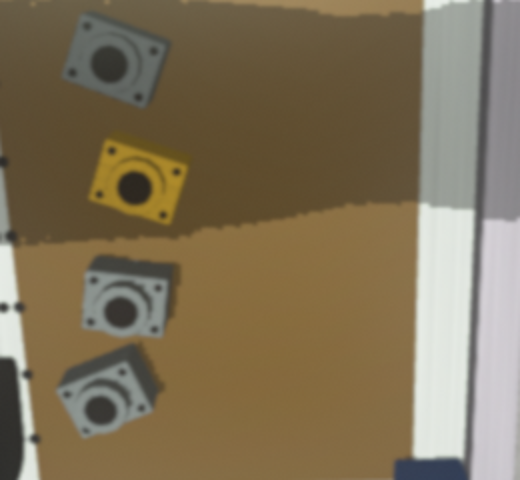

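The crop confirms the brass housing at crop (135,185), which is full-frame (249,220), with its round boss and its long side tilted about -20°.

Request:
{"method": "drive_tool", "body": {"series": [[[-0.19,-0.347,0.6],[0,0,0],1],[[-0.19,-0.347,0.6],[0,0,0],1],[[-0.19,-0.347,0.6],[0,0,0],1],[[-0.19,-0.347,0.6],[0,0,0],1]]}}

```text
time_s: 2.33
ee_pos: [0.4722, 0.0222, 0.1988]
eef_rot: [-0.001, 0.678, 0.735, -0.001]
wrist_force: [0.6, -0.5, 1.5]
gripper_width: 0.0855
gripper_force: 0.0
```

Request:
{"method": "drive_tool", "body": {"series": [[[0,0,0.7],[0,0,0.4],1],[[0,0,0.7],[0,0,0.4],1],[[0,0,0.7],[0,0,0.4],1],[[0,0,0.7],[0,0,0.4],1]]}}

```text
time_s: 2.82
ee_pos: [0.4746, 0.0222, 0.0593]
eef_rot: [-0.0, 0.785, 0.619, -0.0]
wrist_force: [0.3, 0.1, 0.2]
gripper_width: 0.0858
gripper_force: 0.0
```

```bash
python3 -c "
from meas import *
gof(-57,55,.0405,-19.4)"
```

```text
t 2.83 shift [-0.001 -0.008  0.094] turn [-0.001  0.     0.001] pos [0.4746 0.0222 0.0593] F [0.3 0.1 0.2] w 0.0858
tcp in fixture mm [-55.5  54.6] F fix [0.4 0.1]
```

Request:
{"method": "drive_tool", "body": {"series": [[[0,-0.008,0.094],[0,0,0],1],[[0,-0.008,0.094],[0,0,0],0.2],[[0,-0.008,0.094],[0,0,0],0.2],[[0,-0.008,0.094],[0,0,0],0.2],[[0,-0.008,0.094],[0,0,0],0.2],[[0,-0.008,0.094],[0,0,0],0.2]], "grip_force": 35}}

```text
time_s: 3.58
ee_pos: [0.4734, 0.0215, 0.0417]
eef_rot: [0.0, 0.786, 0.619, 0.001]
wrist_force: [-1.6, 1.1, 8.2]
gripper_width: 0.0267
gripper_force: 33.9
```

```bash
python3 -c "
from meas import *
snap('g1'); print(env.state()['gripper_force']);gof(75,75,.0405,0)"
```

```text
33.897491097450256
t 3.62 shift [0.318 0.587 0.007] turn [ 0.002 -0.001 -0.432] pos [0.4734 0.0215 0.0417] F [-1.8  0.1  7.8] w 0.0263
tcp in fixture mm [-56.8  54.2] F fix [-1.7  0.3]
```

View pics/g1.png

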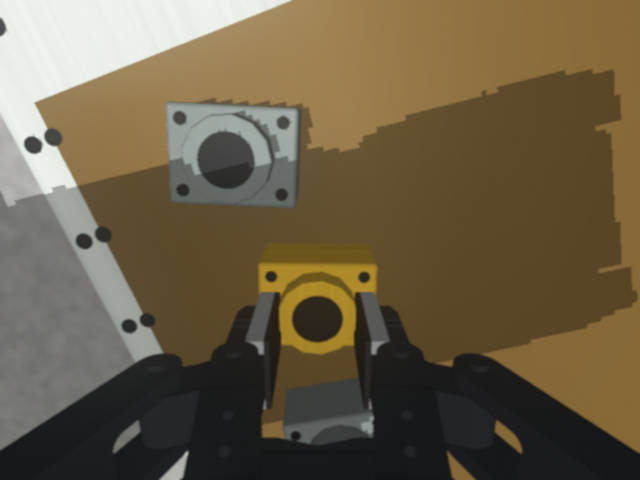

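The brass boss is gripped squarely (boss at 318,315), and the grey ahead is clear. I'll slide it in x first, then in y.

Request:
{"method": "drive_tool", "body": {"series": [[[0.04,0.12,0.002],[0,0,-0.09],0.2],[[0.1,0.24,0.002],[0,0,-0.18],0.2],[[0.17,0.36,0.002],[0,0,-0.27],0.2],[[0.24,0.48,0.002],[0,0,-0.36],0.2],[[0.318,0.587,0.002],[0,0,-0.432],0.2],[[0.318,0.587,0.002],[0,0,-0.432],0.2]]}}

```text
time_s: 4.38
ee_pos: [0.6048, 0.0564, 0.0417]
eef_rot: [0.001, 0.669, 0.743, 0.002]
wrist_force: [4.9, 2.1, 5.2]
gripper_width: 0.0265
gripper_force: 35.1
```

```bash
python3 -c "
from meas import *
gof(93,128,.041,0)"
```

```text
t 4.38 shift [0.263 0.078 0.004] turn [ 0.006 -0.     0.001] pos [0.6048 0.0564 0.0417] F [4.9 2.1 5.2] w 0.0265
tcp in fixture mm [77.5 75.4] F fix [5.1 1.6]
```

Request:
{"method": "drive_tool", "body": {"series": [[[0.08,0.03,0.002],[0,0,0],0.2],[[0.18,0.06,0.002],[0,0,0],0.2],[[0.263,0.085,0.002],[0,0,0],0.2],[[0.263,0.085,0.002],[0,0,0],0.2]]}}

```text
time_s: 4.88
ee_pos: [0.6146, 0.1107, 0.0411]
eef_rot: [0.001, 0.67, 0.743, 0.001]
wrist_force: [0.5, 2.4, 9.4]
gripper_width: 0.0267
gripper_force: 37.1
```

```bash
python3 -c "
from meas import *
gof(98,133,.041,0); snap('g2')"
```

```text
t 4.88 shift [0.023 0.026 0.001] turn [ 0.004 -0.     0.001] pos [0.6146 0.1107 0.0411] F [0.5 2.4 9.4] w 0.0267
tcp in fixture mm [ 92.9 128.4] F fix [0.8 2.4]
```

View pics/g2.png

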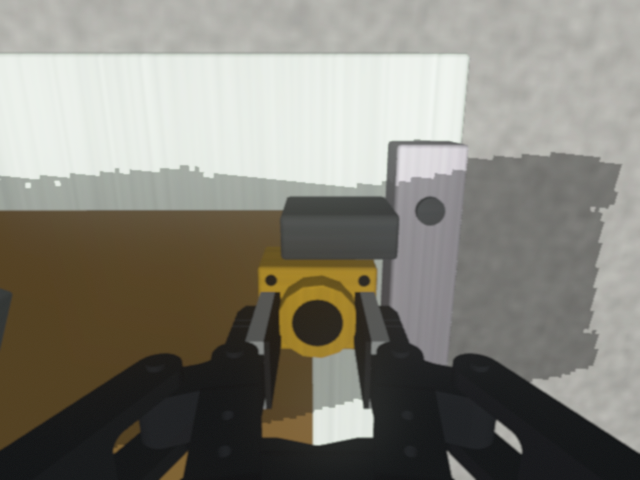

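Brass sits square just ahead of the stop (340,225) and rail (390,300). I'll press it in gently while reading forces.

Request:
{"method": "drive_tool", "body": {"series": [[[0.0,0.015,0.002],[0,0,0],0.2],[[0.0,0.026,0.002],[0,0,0],0.2],[[0,0.032,0.002],[0,0,0],0.2],[[0,0.032,0.002],[0,0,0],0.2]]}}

```text
time_s: 5.42
ee_pos: [0.6175, 0.1106, 0.0411]
eef_rot: [-0.001, 0.67, 0.743, -0.001]
wrist_force: [-13.0, -0.5, 22.5]
gripper_width: 0.0268
gripper_force: 38.5
```

Request:
{"method": "drive_tool", "body": {"series": [[[0.012,0,0],[0,0,0],0.2],[[0.022,0,0],[0,0,0],0.2],[[0.028,0,0],[0,0,0],0.2],[[0.028,0,0],[0,0,0],0.2]]}}

```text
time_s: 5.92
ee_pos: [0.6189, 0.1141, 0.0413]
eef_rot: [0.001, 0.67, 0.742, -0.001]
wrist_force: [-6.2, -10.3, 18.9]
gripper_width: 0.0264
gripper_force: 38.1
```

```bash
python3 -c "
from meas import *
gof(98,133,.041,0)"
```

```text
t 5.92 shift [0.008 0.003 0.001] turn [ 0.001  0.004 -0.002] pos [0.6189 0.1141 0.0413] F [ -6.2 -10.3  18.9] w 0.0264
tcp in fixture mm [ 97.5 131.3] F fix [-7.3 -9.6]
```

Request:
{"method": "drive_tool", "body": {"series": [[[0.004,0.004,0],[0,0,0],0.2],[[0.002,0.002,0],[0,0,0],1],[[0.0,0.0,0],[0,0,0],1],[[0,0,-0.1],[0,0,0],1],[[0,0,-0.4],[0,0,0],1],[[-0.15,-0.25,-0.75],[0,0,0],1],[[-0.3,-0.5,-0.75],[0,0,0],1],[[-0.3,-0.5,-0.75],[0,0,0],1]]}}

```text
time_s: 6.92
ee_pos: [0.5237, 0.0449, 0.1907]
eef_rot: [0.0, 0.67, 0.742, 0.0]
wrist_force: [-0.2, 0.5, 0.4]
gripper_width: 0.0853
gripper_force: 0.0
```

```bash
python3 -c "
from meas import *
snap('w2')
for r in housings('w2',t0): print(*r)
print(fixture('w2',t0)); print(fixture('w2',t0,['railF','stopface'],4))
gof(-65,116,.0405,-21.8)"
```

```text
brass [99.1, 131.1] [36.2, 48.3] -1.4 boss [ 97.1 130.7] 14.6 top 0.0505
grey [-65.4, 116.3] [34.3, 44.4] -22.0 boss [-65.2 116.3] 14.5 top 0.0509
grey [-69.3, -11.2] [34.7, 44.2] -8.7 boss [-69.2 -11.4] 14.6 top 0.0502
grey [-84.3, -67.9] [44.4, 34.2] 21.6 boss [-84.1 -67.9] 14.7 top 0.0502
{'plateL': (np.float64(0.35), np.float64(0.0006), 24), 'plateTop': (np.float64(-5.39), np.float64(-0.0), 30), 'railF': (np.float64(-0.5), np.float64(0.0007), 31), 'railB': (np.float64(-1.59), np.float64(0.0015), 22), 'stopface': (np.float64(-1.51), np.float64(-0.0863), 35)}
{'railF': (np.float64(-0.53), np.float64(0.001), 33), 'stopface': (np.float64(-1.13), np.float64(-0.0369), 40)}
t 6.97 shift [ 0.22  -0.302  0.751] turn [0.001 0.    0.483] pos [0.5234 0.0445 0.1907] F [-0.2 -0.4  0.3] w 0.085
tcp in fixture mm [-4.6 71.9] F fix [-0.2 -0.4]
```

Brass is within about 1 mm of flush at the rail and stop. Next is the lane 1 grey.

Request:
{"method": "drive_tool", "body": {"series": [[[0.22,-0.302,0.4],[0,0,0.483],1],[[0.22,-0.302,0.6],[0,0,0.483],1],[[0.22,-0.302,0.748],[0,0,0.483],1],[[0.22,-0.302,0.748],[0,0,0.483],0.8],[[0.22,-0.302,0.748],[0,0,0.483],0.2],[[0.22,-0.302,0.748],[0,0,0.483],0.2],[[0.22,-0.302,0.748],[0,0,0.483],0.2],[[0.22,-0.302,0.748],[0,0,0.483],0.2]], "grip_force": 35}}

```text
time_s: 7.98
ee_pos: [0.4629, 0.0838, 0.0415]
eef_rot: [0.001, 0.798, 0.603, 0.002]
wrist_force: [-0.1, 0.2, 6.6]
gripper_width: 0.0266
gripper_force: 34.0
```

```bash
sed -i 's/^t0=.*/t0=(.5351,-.0277,.1033)/' meas.py; python3 -c "
from meas import *
print(env.state()['gripper_force']); gof(70,97,.0405,0)"
```

```text
34.03712868690491
t 7.97 shift [0.143 0.645 0.007] turn [ 0.004 -0.001 -0.484] pos [0.4629 0.0838 0.0415] F [-0.1  0.2  6.6] w 0.0266
tcp in fixture mm [-60.4 118.4] F fix [-0.1  0.2]
```

Request:
{"method": "drive_tool", "body": {"series": [[[-0.02,0.12,0.002],[0,0,-0.1],0.2],[[0.03,0.25,0.002],[0,0,-0.2],0.2],[[0.08,0.38,0.002],[0,0,-0.3],0.2],[[0.11,0.5,0.002],[0,0,-0.4],0.2],[[0.133,0.645,0.002],[0,0,-0.484],0.2],[[0.133,0.645,0.002],[0,0,-0.484],0.2]]}}

```text
time_s: 8.72
ee_pos: [0.5968, 0.0737, 0.0416]
eef_rot: [0.002, 0.67, 0.743, 0.002]
wrist_force: [4.6, -0.5, 5.4]
gripper_width: 0.0266
gripper_force: 35.2
```

```bash
python3 -c "
from meas import *
gof(98,96,.0405,0)"
```

```text
t 8.72 shift [0.007 0.131 0.006] turn [0.008 0.    0.   ] pos [0.5968 0.0737 0.0416] F [ 4.6 -0.5  5.4] w 0.0266
tcp in fixture mm [71.8 94.5] F fix [ 4.5 -0.9]
```

Request:
{"method": "drive_tool", "body": {"series": [[[0,0.06,0.002],[0,0,0],0.2],[[0,0.11,0.002],[0,0,0],0.2],[[0,0.13,0.002],[0,0,0],0.2],[[0,0.14,0.002],[0,0,0],0.2],[[0.012,0.14,0.002],[0,0,0],0.2],[[0.022,0.14,0.002],[0,0,0],0.2],[[0.022,0.14,0.002],[0,0,0],0.2]]}}

```text
time_s: 9.6
ee_pos: [0.6215, 0.0799, 0.0417]
eef_rot: [0.002, 0.67, 0.742, 0.001]
wrist_force: [-1.6, -6.3, 10.6]
gripper_width: 0.0269
gripper_force: 35.6
```

```bash
python3 -c "
from meas import *
gof(98,99,.0405,0)"
```

```text
t 9.6 shift [0.004 0.005 0.006] turn [ 0.005  0.003 -0.001] pos [0.6215 0.0799 0.0417] F [-1.6 -6.3 10.6] w 0.0269
tcp in fixture mm [97.  98.2] F fix [-2.2 -6.1]
```

Request:
{"method": "drive_tool", "body": {"series": [[[0,0.01,0],[0,0,0],0.2],[[0,0.012,0],[0,0,0],0.2],[[0,0.006,0],[0,0,0],1],[[0.0,0.0,0],[0,0,0],1],[[0,0,-0.1],[0,0,0],1],[[0,0,-0.4],[0,0,0],1],[[-0.3,-0.25,-0.7],[0,0,0],1],[[-0.3,-0.25,-0.7],[0,0,0],1]]}}

```text
time_s: 10.6
ee_pos: [0.5761, 0.0154, 0.1813]
eef_rot: [0.001, 0.67, 0.743, 0.001]
wrist_force: [0.4, -0.6, -0.5]
gripper_width: 0.0857
gripper_force: 0.0
```

```bash
python3 -c "
from meas import *
snap('w3')
for r in housings('w3',t0,.119): print(*r)
gof(-68.8,-10.4,.0405,-8.8)"
```

```text
brass [97.5, 131.8] [34.1, 43.4] -1.1 boss [ 97.8 131.7] 14.4 top 0.0507
grey [97.3, 95.7] [43.3, 33.7] 0.0 boss [97.7 95.9] 14.5 top 0.0506
grey [-68.4, -10.3] [34.7, 44.2] -8.7 boss [-68.6 -10.1] 14.7 top 0.0505
t 10.65 shift [-0.235 -0.567  0.714] turn [0.005 0.002 0.194] pos [0.5753 0.0134 0.1837] F [-1.  -1.3  2.6] w 0.0855
tcp in fixture mm [44.2 36.7] F fix [-1.2 -1.2]
```

Request:
{"method": "drive_tool", "body": {"series": [[[-0.235,-0.567,0.4],[0,0,0.19],1],[[-0.235,-0.567,0.5],[0,0,0.19],1],[[-0.235,-0.567,0.711],[0,0,0.19],1],[[-0.235,-0.567,0.711],[0,0,0.19],1],[[-0.235,-0.567,0.711],[0,0,0.19],0.5],[[-0.235,-0.567,0.711],[0,0,0.19],0.2],[[-0.235,-0.567,0.711],[0,0,0.19],0.2],[[-0.235,-0.567,0.711],[0,0,0.19],0.2]], "grip_force": 35}}

```text
time_s: 11.65
ee_pos: [0.47, -0.0418, 0.0381]
eef_rot: [0.001, 0.723, 0.691, 0.001]
wrist_force: [-0.3, 0.6, 8.0]
gripper_width: 0.0272
gripper_force: 33.9
```

```bash
python3 -c "
from meas import *
print(env.state()['gripper_force']); gof(72,60,.0405,0)"
```

```text
33.88033390045166
t 11.65 shift [ 0.435  0.634 -0.01 ] turn [ 0.004  0.    -0.189] pos [ 0.47   -0.0418  0.0381] F [-0.3  0.6  8. ] w 0.0272
tcp in fixture mm [-66.2  -7.3] F fix [-0.3  0.6]
```

Request:
{"method": "drive_tool", "body": {"series": [[[0.05,0.12,0],[0,0,-0.05],0.2],[[0.14,0.25,0],[0,0,-0.1],0.2],[[0.24,0.38,0],[0,0,-0.15],0.2],[[0.35,0.51,0],[0,0,-0.189],0.2],[[0.435,0.62,0],[0,0,-0.189],0.2],[[0.435,0.63,0],[0,0,-0.189],0.2]]}}

```text
time_s: 12.4
ee_pos: [0.6008, 0.0412, 0.0382]
eef_rot: [0.001, 0.669, 0.743, 0.002]
wrist_force: [-2.5, 5.6, 10.5]
gripper_width: 0.0274
gripper_force: 35.5
```

```bash
python3 -c "
from meas import *
gof(99,65,.0405,0)"
```

```text
t 12.4 shift [ 0.016  0.133 -0.011] turn [ 0.004 -0.002  0.002] pos [0.6008 0.0412 0.0382] F [-2.5  5.6 10.5] w 0.0274
tcp in fixture mm [72.4 61.8] F fix [-1.9  5.8]
```

Request:
{"method": "drive_tool", "body": {"series": [[[0,0.06,0],[0,0,0],0.2],[[0,0.11,0],[0,0,0],0.2],[[0,0.133,0],[0,0,0],0.2],[[0,0.143,0],[0,0,0],0.2],[[0,0.143,0],[0,0,0],0.2],[[0.012,0.143,0],[0,0,0],0.2],[[0.022,0.143,0],[0,0,0],0.2],[[0.022,0.143,0],[0,0,0],0.2]]}}

```text
time_s: 13.4
ee_pos: [0.627, 0.0451, 0.0386]
eef_rot: [0.002, 0.67, 0.742, -0.0]
wrist_force: [-1.7, -7.3, 9.7]
gripper_width: 0.0271
gripper_force: 35.5
```

Request:
{"method": "drive_tool", "body": {"series": [[[0,0.006,0],[0,0,0],0.2],[[0,0.003,0],[0,0,0],1],[[0.0,0.0,0],[0,0,0],1],[[0,0,-0.1],[0,0,0],1],[[0,0,-0.4],[0,0,0],1],[[-0.3,-0.3,-0.7],[0,0,0],1],[[-0.5,-0.5,-0.7],[0,0,0],1],[[-0.5,-0.5,-0.7],[0,0,0],1]]}}

```text
time_s: 14.4
ee_pos: [0.5358, -0.0647, 0.1782]
eef_rot: [0.001, 0.67, 0.742, 0.0]
wrist_force: [-0.7, 0.5, -0.5]
gripper_width: 0.0855
gripper_force: 0.0
```

```bash
python3 -c "
from meas import *
snap('w4')
for r in housings('w4',t0,.119): print(*r)
gof(-83.7,-67,.0405,21.9)"
```

```text
grey [97.1, 87.6] [17.9, 43.8] -0.6 boss [97.2 94. ] 14.0 top 0.0509
grey [97.4, 58.5] [33.7, 43.1] -0.1 boss [98.3 58.5] 14.6 top 0.0508
grey [-84.0, -67.1] [44.7, 34.3] 22.0 boss [-83.8 -66.9] 14.4 top 0.0506
t 14.45 shift [-0.143 -0.395  0.692] turn [ 0.001  0.002 -0.49 ] pos [ 0.5344 -0.0664  0.1788] F [-0.5 -2.1  0.4] w 0.0854
tcp in fixture mm [ -4.7 -38.4] F fix [-0.7 -2. ]
```

Request:
{"method": "drive_tool", "body": {"series": [[[-0.143,-0.395,0.4],[0,0,-0.24],1],[[-0.143,-0.395,0.5],[0,0,-0.49],1],[[-0.143,-0.395,0.685],[0,0,-0.49],1],[[-0.143,-0.395,0.685],[0,0,-0.49],1],[[-0.143,-0.395,0.685],[0,0,-0.49],0.5],[[-0.143,-0.395,0.685],[0,0,-0.49],0.2],[[-0.143,-0.395,0.685],[0,0,-0.49],0.2],[[-0.143,-0.395,0.685],[0,0,-0.49],0.2]], "grip_force": 35}}

```text
time_s: 15.45
ee_pos: [0.4622, -0.0999, 0.0409]
eef_rot: [0.001, 0.516, 0.857, 0.0]
wrist_force: [-1.5, -0.5, 8.7]
gripper_width: 0.0269
gripper_force: 33.9
```

```bash
python3 -c "
from meas import *
print(env.state()['gripper_force']); gof(70,20,.0405,0)"
```

```text
33.85379433631897
t 15.45 shift [0.11  0.853 0.003] turn [0.002 0.001 0.489] pos [ 0.4622 -0.0999  0.0409] F [-1.5 -0.5  8.7] w 0.0269
tcp in fixture mm [-80.  -64.3] F fix [-1.6 -0.3]
```

Request:
{"method": "drive_tool", "body": {"series": [[[0.02,0.14,0],[0,0,0.1],0.2],[[0.04,0.28,0],[0,0,0.2],0.2],[[0.06,0.42,0],[0,0,0.3],0.2],[[0.08,0.56,0],[0,0,0.4],0.2],[[0.1,0.7,0],[0,0,0.489],0.2],[[0.124,0.84,0],[0,0,0.489],0.2],[[0.124,0.859,0],[0,0,0.489],0.2]]}}

```text
time_s: 16.32
ee_pos: [0.6028, 0.0033, 0.0409]
eef_rot: [0.001, 0.669, 0.743, 0.0]
wrist_force: [-6.5, -4.1, 13.7]
gripper_width: 0.0271
gripper_force: 35.7
```

```bash
python3 -c "
from meas import *
gof(99,25,.0405,0)"
```

```text
t 16.32 shift [0.005 0.142 0.002] turn [0.002 0.001 0.001] pos [0.6028 0.0033 0.0409] F [-6.5 -4.1 13.7] w 0.0271
tcp in fixture mm [70.6 23.9] F fix [-6.8 -3.4]
```

Request:
{"method": "drive_tool", "body": {"series": [[[0,0.06,0],[0,0,0],0.2],[[0,0.11,0],[0,0,0],0.2],[[0,0.135,0],[0,0,0],0.2],[[0,0.148,0],[0,0,0],0.2],[[0,0.15,0],[0,0,0],0.2],[[0.012,0.15,0],[0,0,0],0.2],[[0.012,0.15,0],[0,0,0],0.2]]}}

```text
time_s: 17.2
ee_pos: [0.631, 0.0069, 0.0412]
eef_rot: [0.001, 0.67, 0.742, -0.001]
wrist_force: [-3.7, -7.1, 9.9]
gripper_width: 0.0266
gripper_force: 35.3
```

Request:
{"method": "drive_tool", "body": {"series": [[[0,0.003,0],[0,0,0],0.2],[[0,0,0],[0,0,0],1],[[0.0,0.0,0],[0,0,0],1],[[0,0,-0.1],[0,0,0],1],[[0,0,-0.4],[0,0,0],1],[[0,-0.3,-0.7],[0,0,0],1],[[0.1,-0.4,-1],[0,0,0],1],[[0.1,-0.4,-1],[0,0,0],1]]}}

```text
time_s: 18.2
ee_pos: [0.5492, 0.0202, 0.2434]
eef_rot: [0.002, 0.67, 0.743, 0.002]
wrist_force: [0.9, -0.4, -0.3]
gripper_width: 0.0855
gripper_force: 0.0
```

```bash
python3 -c "
from meas import *
snap('w5')
for r in housings('w5',t0,.119): print(*r)
f,p=cloud('w5',t0)
blue=(p[...,0]>90)&(p[...,2]<60)&(abs(f[...,0]-.1)<.03)&(f[...,2]>.03); q=f[blue]; print('blue',len(q),np.percentile(q,[2,98],axis=0))
gof(98.5,-226,.1405,0)"
```

```text
brass [97.2, 131.8] [33.8, 43.6] -0.1 boss [ 97.8 131.9] 14.5 top 0.0505
grey [97.3, 95.8] [33.6, 43.3] -0.0 boss [97.6 95.9] 14.4 top 0.0508
grey [97.5, 58.9] [42.9, 34.0] 0.0 boss [98.3 58.7] 14.4 top 0.0509
grey [97.6, 23.0] [33.8, 42.6] -0.2 boss [98.4 22.7] 14.5 top 0.0509
blue 939 [[ 0.07916279 -0.18930157  0.03738004]
 [ 0.11602201 -0.12228143  0.04444154]]
t 18.25 shift [-1.363  0.394  0.525] turn [0.008 0.    0.001] pos [0.5492 0.0206 0.245 ] F [-1.   0.4  1.6] w 0.0853
tcp in fixture mm [19.  46.6] F fix [-1.   0.5]
```

View pics/w5.png

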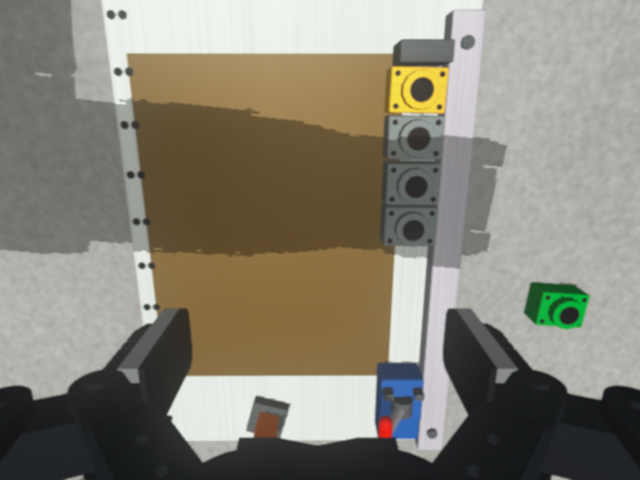

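The row is neat, with brass at (418,88) by the stop and greys at (415,137), (415,185) and (412,228). The fence is at (400,395). I'll shut the gripper and go behind the fence tail.

Request:
{"method": "drive_tool", "body": {"series": [[[-0.9,0.394,0],[0,0,0],0.5],[[-0.9,0.394,0],[0,0,0],0],[[-0.9,0.394,0],[0,0,0],0],[[-0.9,0.394,0],[0,0,0],0]]}}

```text
time_s: 18.75
ee_pos: [0.6477, -0.1547, 0.2374]
eef_rot: [-0.001, 0.671, 0.742, -0.001]
wrist_force: [-0.4, 1.2, -0.6]
gripper_width: 0.0122
gripper_force: 0.0
```

Request:
{"method": "drive_tool", "body": {"series": [[[-0.463,0,0.3],[0,0,0],0],[[-0.463,0,0.52],[0,0,0],0],[[-0.463,0,0.52],[0,0,0],0],[[-0.463,0,0.52],[0,0,0],0]]}}

```text
time_s: 19.25
ee_pos: [0.6554, -0.2427, 0.1347]
eef_rot: [-0.001, 0.67, 0.743, -0.0]
wrist_force: [0.4, 0.9, 1.1]
gripper_width: -0.0
gripper_force: 0.0
```

```bash
python3 -c "
from meas import *
gof(98,-224,.028,0)"
```

```text
t 19.25 shift [0.011 0.004 0.534] turn [-0.003 -0.002 -0.   ] pos [ 0.6554 -0.2427  0.1347] F [0.4 0.9 1.1] w -0.0
tcp in fixture mm [  97.5 -226.3] F fix [0.5 0.8]
```

Request:
{"method": "drive_tool", "body": {"series": [[[0,0.003,0.25],[0,0,0],0],[[0,0.003,0.5],[0,0,0],0],[[0,0.003,0.534],[0,0,0],0],[[0.06,0.003,0.534],[0,0,0],0],[[0.12,0.003,0.534],[0,0,0],0],[[0.18,0.003,0.534],[0,0,0],0],[[0.26,0.003,0.534],[0,0,0],0],[[0.34,0.003,0.534],[0,0,0],0]]}}

```text
time_s: 20.25
ee_pos: [0.6497, -0.1747, 0.0295]
eef_rot: [0.001, 0.67, 0.743, 0.0]
wrist_force: [0.6, -2.7, 0.6]
gripper_width: 0.0001
gripper_force: 1.4
```

Request:
{"method": "drive_tool", "body": {"series": [[[0.08,0,0],[0,0,0],0],[[0.16,0,0],[0,0,0],0],[[0.24,0,0],[0,0,0],0],[[0.32,0,0],[0,0,0],0],[[0.36,0,0],[0,0,0],0],[[0.37,0,0],[0,0,0],0]]}}

```text
time_s: 21.0
ee_pos: [0.6416, -0.1014, 0.0288]
eef_rot: [-0.0, 0.669, 0.743, -0.0]
wrist_force: [0.6, -2.6, 1.2]
gripper_width: 0.0001
gripper_force: 1.0
```

```bash
python3 -c "
from meas import *
gof(98,-68,.028,0)"
```

```text
t 21.0 shift [ 0.081 -0.002  0.004] turn [-0.001 -0.     0.001] pos [ 0.6416 -0.1014  0.0288] F [ 0.6 -2.6  1.2] w 0.0001
tcp in fixture mm [ 98.4 -84.3] F fix [ 0.4 -2.6]
```

Request:
{"method": "drive_tool", "body": {"series": [[[0.02,0,0],[0,0,0],0],[[0.04,0,0],[0,0,0],0],[[0.055,0,0],[0,0,0],0],[[0.07,0,0],[0,0,0],0],[[0.08,0,0],[0,0,0],0],[[0.085,0,0],[0,0,0],0],[[0.085,0,0],[0,0,0],0]]}}

```text
time_s: 21.88
ee_pos: [0.64, -0.0853, 0.0288]
eef_rot: [-0.0, 0.67, 0.743, -0.0]
wrist_force: [-0.3, -4.3, -0.8]
gripper_width: -0.0002
gripper_force: 2.2
```

```bash
python3 -c "
from meas import *
gof(98,-68,.028,0)"
```

```text
t 21.88 shift [ 0.    -0.002  0.004] turn [-0.  0.  0.] pos [ 0.64   -0.0853  0.0288] F [-0.3 -4.3 -0.8] w -0.0002
tcp in fixture mm [ 98.4 -68.1] F fix [-0.7 -4.3]
```

Request:
{"method": "drive_tool", "body": {"series": [[[0.006,0,0],[0,0,0],0],[[0.012,0,0],[0,0,0],0],[[0.012,0,0],[0,0,0],0]]}}

```text
time_s: 22.25
ee_pos: [0.6398, -0.083, 0.0288]
eef_rot: [0.0, 0.67, 0.743, -0.0]
wrist_force: [-0.3, -5.9, -1.7]
gripper_width: 0.0003
gripper_force: 2.5
```

Request:
{"method": "drive_tool", "body": {"series": [[[0.006,0,0],[0,0,0],0],[[0.012,0,0],[0,0,0],0],[[0.012,0,0],[0,0,0],0]]}}

```text
time_s: 22.62
ee_pos: [0.6398, -0.0828, 0.0289]
eef_rot: [0.001, 0.67, 0.742, -0.002]
wrist_force: [0.5, -15.1, -2.2]
gripper_width: 0.0004
gripper_force: 7.2
```

Request:
{"method": "drive_tool", "body": {"series": [[[0.012,0,0],[0,0,0],0],[[0.012,0,0],[0,0,0],0],[[-0.08,0,0],[0,0,0],0],[[-0.17,0,0],[0,0,0],0],[[-0.17,0,-0.25],[0,0,0],0],[[-0.17,-0.15,-0.55],[0,0,0],0],[[-0.17,-0.3,-0.85],[0,0,0],0],[[0.13,-0.3,-0.85],[0,0,0],0]]}}

```text
time_s: 23.62
ee_pos: [0.5784, -0.0634, 0.2034]
eef_rot: [0.003, 0.672, 0.741, 0.002]
wrist_force: [1.2, 0.6, -0.1]
gripper_width: 0.0001
gripper_force: 0.0
```

Request:
{"method": "drive_tool", "body": {"series": [[[0.25,-0.05,0],[0,0,0],0],[[0.25,-0.05,0],[0,0,0],0],[[0.25,-0.05,0],[0,0,0],0]]}}

```text
time_s: 24.0
ee_pos: [0.5624, -0.0121, 0.1991]
eef_rot: [0.0, 0.669, 0.743, 0.0]
wrist_force: [-0.3, -0.3, -0.1]
gripper_width: 0.0004
gripper_force: 0.0
```

```bash
python3 -c "
from meas import *
snap('w6')
for r in housings('w6',t0,.119): print(*r)
print(fixture('w6',t0,['railF'],4))
f,p=cloud('w6',t0)
blue=(p[...,0]>90)&(p[...,2]<60)&(abs(f[...,0]-.1)<.03)&(f[...,2]>.03); q=f[blue]; print('blue',len(q),np.percentile(q,[2,98],axis=0))
red=(p[...,2]>120)&(p[...,1]<60)&(p[...,0]<80)&(f[...,0]<.13); q=f[red]; print('red',len(q),np.median(q,0),q.min(0),q.max(0))
cv2.imwrite('pics/w6c.png',p[0:420,200:640])
gof(38,31,.025,0)"
```

```text
grey [97.2, 46.6] [43.7, 204.8] -89.9 boss [105.3  60.5] 88.3 top 0.055
{'railF': (np.float64(0.71), np.float64(-0.003), 33)}
blue 1299 [[ 0.07919027 -0.01496754  0.03865593]
 [ 0.11618588  0.01509117  0.04428918]]
red 827 [ 0.0759436  -0.00813992  0.08826037] [ 0.07114061 -0.02591423  0.08214587] [0.0822726  0.00686587 0.09102235]
t 24.05 shift [0.094 0.046 0.869] turn [ 0. -0. -0.] pos [ 0.5625 -0.0125  0.1989] F [-0.8  0.1 -0.7] w -0.0002
tcp in fixture mm [28.8 12.3] F fix [-0.8  0.1]
```

View pics/w6c.png

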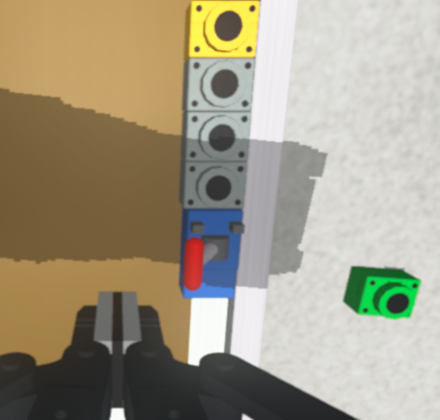

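The view shows the row closed tight with the fence up against the last grey. I'll now nudge each housing to the rail from the front with the shut fingertips.

Request:
{"method": "drive_tool", "body": {"series": [[[0.094,0.046,0.4],[0,0,0],0],[[0.094,0.046,0.7],[0,0,0],0],[[0.094,0.046,0.865],[0,0,0],0],[[0.094,0.046,0.865],[0,0,0],0],[[0.094,0.1,0.865],[0,0,0],0],[[0.094,0.14,0.865],[0,0,0],0],[[0.094,0.15,0.865],[0,0,0],0],[[0.094,0.15,0.865],[0,0,0],0]]}}

```text
time_s: 25.05
ee_pos: [0.5906, 0.0098, 0.0267]
eef_rot: [0.0, 0.67, 0.743, 0.0]
wrist_force: [0.3, -1.0, 0.2]
gripper_width: 0.0002
gripper_force: 0.0
```

```bash
python3 -c "
from meas import *
gof(63,31,.025,0)"
```

```text
t 25.05 shift [-0.003  0.02   0.008] turn [0.001 0.    0.   ] pos [0.5906 0.0098 0.0267] F [ 0.3 -1.   0.2] w 0.0002
tcp in fixture mm [59.1 31.6] F fix [ 0.2 -1. ]
```

Request:
{"method": "drive_tool", "body": {"series": [[[0,0.012,0],[0,0,0],0],[[0,0.022,0],[0,0,0],0],[[0,0.028,0],[0,0,0],0],[[0,0.028,0],[0,0,0],0]]}}

```text
time_s: 25.55
ee_pos: [0.5949, 0.0103, 0.0258]
eef_rot: [-0.0, 0.67, 0.743, -0.001]
wrist_force: [-5.6, -0.1, 2.8]
gripper_width: 0.0002
gripper_force: 2.0
```

```bash
python3 -c "
from meas import *
gof(63,31,.025,0)"
```

```text
t 25.55 shift [-0.003 -0.002  0.004] turn [-0.002  0.     0.   ] pos [0.5949 0.0103 0.0258] F [-5.6 -0.1  2.8] w 0.0002
tcp in fixture mm [63.4 31.7] F fix [-5.6  0.5]
```

Request:
{"method": "drive_tool", "body": {"series": [[[0,0.006,0],[0,0,0],0],[[0,0.012,0],[0,0,0],0],[[0,0.012,0],[0,0,0],0]]}}

```text
time_s: 25.92
ee_pos: [0.5952, 0.0104, 0.0256]
eef_rot: [-0.002, 0.67, 0.743, -0.002]
wrist_force: [-12.8, -1.7, 9.0]
gripper_width: -0.0
gripper_force: 6.0
```

```bash
python3 -c "
from meas import *
gof(63,31,.025,0)"
```

```text
t 25.93 shift [-0.003 -0.003  0.003] turn [-0.006  0.    -0.   ] pos [0.5952 0.0104 0.0256] F [-12.8  -1.7   9. ] w -0.0
tcp in fixture mm [63.7 31.7] F fix [-12.9  -0.4]
```

That one is flush, stopping at 13 N. I'll repeat at 34 mm steps.

Request:
{"method": "drive_tool", "body": {"series": [[[0,-0.06,0],[0,0,0],0],[[0.17,-0.06,0],[0,0,0],0],[[0.17,-0.06,0],[0,0,0],0],[[0.17,-0.02,0],[0,0,0],0],[[0.17,-0.01,0],[0,0,0],0],[[0.17,0,0],[0,0,0],0],[[0.17,0,0],[0,0,0],0]]}}

```text
time_s: 26.8
ee_pos: [0.5917, 0.0437, 0.0255]
eef_rot: [-0.002, 0.67, 0.742, -0.002]
wrist_force: [-12.4, 0.1, 9.4]
gripper_width: 0.0001
gripper_force: 6.3
```

Request:
{"method": "drive_tool", "body": {"series": [[[0,-0.06,0],[0,0,0],0],[[0.17,-0.06,0],[0,0,0],0],[[0.17,-0.06,0],[0,0,0],0],[[0.17,-0.02,0],[0,0,0],0],[[0.17,-0.01,0],[0,0,0],0],[[0.17,0,0],[0,0,0],0],[[0.17,0,0],[0,0,0],0]]}}

```text
time_s: 27.68
ee_pos: [0.5882, 0.0773, 0.0255]
eef_rot: [-0.002, 0.67, 0.742, -0.002]
wrist_force: [-13.2, 0.5, 8.9]
gripper_width: -0.0002
gripper_force: 6.4
```

Request:
{"method": "drive_tool", "body": {"series": [[[0,-0.06,0],[0,0,0],0],[[0.17,-0.06,0],[0,0,0],0],[[0.17,-0.06,0],[0,0,0],0],[[0.17,-0.02,0],[0,0,0],0],[[0.17,-0.01,0],[0,0,0],0],[[0.17,0,0],[0,0,0],0],[[0.17,0.003,0],[0,0,0],0],[[0.17,0.003,0],[0,0,0],0]]}}

```text
time_s: 28.68
ee_pos: [0.5848, 0.1111, 0.0255]
eef_rot: [-0.002, 0.67, 0.743, -0.002]
wrist_force: [-14.9, 0.4, 10.7]
gripper_width: -0.0001
gripper_force: 7.4
```

```bash
python3 -c "
from meas import *
for w in ([.6,0.0],): pass
gof(63,133,.025,0)"
```

```text
t 28.68 shift [ 0.    -0.004  0.003] turn [-0.008 -0.    -0.001] pos [0.5848 0.1111 0.0255] F [-14.9   0.4  10.7] w -0.0001
tcp in fixture mm [ 63.7 132.9] F fix [-14.8   1.9]
```

All four stop at x = 63.7 mm on the tool, so they share the rail plane. I'll re-press the fence from the tail.

Request:
{"method": "drive_tool", "body": {"series": [[[0,-0.1,0],[0,0,0],0],[[0,-0.1,-0.4],[0,0,0],0],[[-0.5,0.05,-0.7],[0,0,0],0],[[-0.5,0.05,-0.7],[0,0,0],0],[[-0.5,0.05,-0.7],[0,0,0],0]]}}

```text
time_s: 29.3
ee_pos: [0.6114, 0.0101, 0.1688]
eef_rot: [0.002, 0.671, 0.741, 0.002]
wrist_force: [0.4, 0.6, -0.6]
gripper_width: -0.0005
gripper_force: 0.0
```

Request:
{"method": "drive_tool", "body": {"series": [[[-0.69,0.12,0],[0,0,0],0],[[-0.69,0.12,0],[0,0,0],0],[[-0.69,0.12,0],[0,0,0],0],[[-0.69,0.12,0.3],[0,0,0],0],[[-0.69,0.12,0.55],[0,0,0],0],[[-0.69,0.12,0.69],[0,0,0],0],[[-0.69,0.12,0.69],[0,0,0],0]]}}

```text
time_s: 30.18
ee_pos: [0.6442, -0.12, 0.0251]
eef_rot: [-0.002, 0.669, 0.743, -0.001]
wrist_force: [-0.5, -0.1, 0.4]
gripper_width: -0.0001
gripper_force: 0.0
```

```bash
python3 -c "
from meas import *
gof(98,-66,.028,0)"
```

```text
t 30.18 shift [ 0.185 -0.005 -0.014] turn [-0.007 -0.002  0.001] pos [ 0.6442 -0.12    0.0251] F [-0.5 -0.1  0.4] w -0.0001
tcp in fixture mm [  99.  -103.1] F fix [-0.5 -0. ]
```

Request:
{"method": "drive_tool", "body": {"series": [[[0.08,-0.004,-0.014],[0,0,0],0],[[0.15,-0.004,-0.014],[0,0,0],0],[[0.18,-0.004,-0.014],[0,0,0],0],[[0.195,-0.004,-0.014],[0,0,0],0],[[0.207,-0.004,-0.014],[0,0,0],0],[[0.207,-0.004,-0.014],[0,0,0],0]]}}

```text
time_s: 30.92
ee_pos: [0.6423, -0.0825, 0.0318]
eef_rot: [0.002, 0.67, 0.742, -0.001]
wrist_force: [-0.4, -11.4, 5.1]
gripper_width: 0.0001
gripper_force: 5.4
```

```bash
python3 -c "
from meas import *
gof(45,-40,.16,0)"
```

```text
t 30.93 shift [ 0.124 -0.279 -0.642] turn [ 0.002  0.006 -0.002] pos [ 0.6423 -0.0825  0.0318] F [ -0.4 -11.4   5.1] w 0.0001
tcp in fixture mm [100.9 -65.6] F fix [ -1.6 -11.3]
```

Request:
{"method": "drive_tool", "body": {"series": [[[0.012,0,0],[0,0,0],0],[[0.012,0,0],[0,0,0],0],[[-0.1,0,0],[0,0,0],0],[[-0.19,0,0],[0,0,0],0],[[-0.19,0,-0.3],[0,0,0],0],[[-0.19,-0.28,-0.5],[0,0,0],0],[[-0.19,-0.28,-0.5],[0,0,0],0],[[0.1,-0.28,-0.5],[0,0,0],0]]}}

```text
time_s: 31.92
ee_pos: [0.5843, -0.0685, 0.1311]
eef_rot: [0.001, 0.672, 0.741, 0.0]
wrist_force: [0.0, 0.1, -1.1]
gripper_width: -0.0003
gripper_force: 0.0
```

```bash
python3 -c "
from meas import *
snap('w7'); f,p=cloud('w7',t0)
red=(p[...,2]>120)&(p[...,1]<60)&(p[...,0]<80)&(f[...,0]<.13); q=f[red]; print('red',len(q),np.median(q,0),q.min(0),q.max(0))
cv2.imwrite('pics/w7.png',p)
gof(45,-11,.074,0)"
```

```text
red 64 [0.08103122 0.00358473 0.04900495] [ 0.07891627 -0.00321509  0.02993201] [0.08823817 0.00580328 0.05533337]
t 31.98 shift [0.133 0.006 0.283] turn [-0.    -0.004 -0.   ] pos [ 0.5827 -0.0608  0.1305] F [-2.   4.5 -0.5] w 0.0003
tcp in fixture mm [ 43.9 -37.8] F fix [-1.6  4.7]
```

View pics/w7.png

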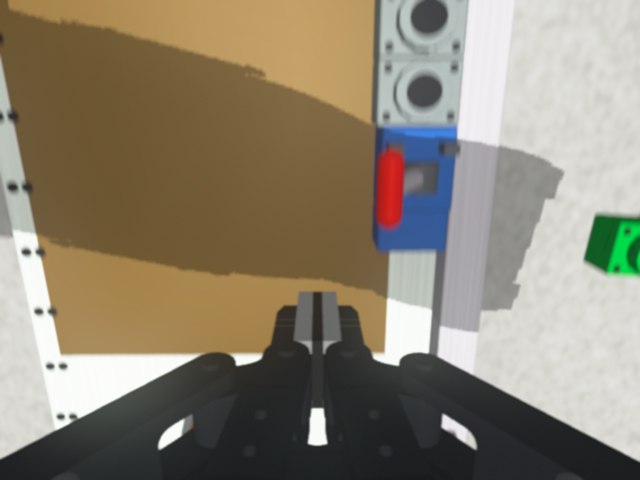

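The view shows the fence tight on the last grey (420,95), with the lever (390,188) still on the robot side. I'll move in front of the grip and push it over.

Request:
{"method": "drive_tool", "body": {"series": [[[0.14,0.005,0],[0,0,0],0],[[0.14,0.005,0.15],[0,0,0],0],[[0.14,0.005,0.283],[0,0,0],0],[[0.14,0.005,0.283],[0,0,0],0]]}}

```text
time_s: 32.48
ee_pos: [0.5803, -0.0378, 0.0717]
eef_rot: [-0.002, 0.67, 0.743, -0.001]
wrist_force: [0.4, -0.4, 0.7]
gripper_width: 0.0001
gripper_force: 0.0
```

```bash
python3 -c "
from meas import *
gof(100,-11,.074,0)"
```

```text
t 32.48 shift [ 0.018  0.28  -0.013] turn [-0.006 -0.001  0.   ] pos [ 0.5803 -0.0378  0.0717] F [ 0.4 -0.4  0.7] w 0.0001
tcp in fixture mm [ 43.9 -14.7] F fix [ 0.4 -0.5]
```

Request:
{"method": "drive_tool", "body": {"series": [[[0.012,0,-0.01],[0,0,0],0],[[0.012,0.05,-0.01],[0,0,0],0],[[0.012,0.1,-0.01],[0,0,0],0],[[0.012,0.15,-0.01],[0,0,0],0],[[0.012,0.19,-0.01],[0,0,0],0],[[0.012,0.23,-0.01],[0,0,0],0],[[0.012,0.26,-0.01],[0,0,0],0],[[0.012,0.26,-0.01],[0,0,0],0]]}}

```text
time_s: 33.48
ee_pos: [0.6339, -0.0301, 0.0758]
eef_rot: [0.0, 0.67, 0.743, 0.0]
wrist_force: [0.8, 0.1, 0.6]
gripper_width: 0.0001
gripper_force: 0.0
```

Request:
{"method": "drive_tool", "body": {"series": [[[0,0.015,0],[0,0,0],0],[[0,0.025,0],[0,0,0],0],[[0,0.035,0],[0,0,0],0],[[0,0.035,0],[0,0,0],0]]}}

```text
time_s: 33.98
ee_pos: [0.6401, -0.0294, 0.0759]
eef_rot: [-0.0, 0.67, 0.743, -0.0]
wrist_force: [-4.0, -0.7, -0.3]
gripper_width: 0.0002
gripper_force: 1.6
```

```bash
python3 -c "
from meas import *
gof(104,-11,.074,0)"
```

```text
t 33.98 shift [ 0.008 -0.001  0.01 ] turn [-0.001 -0.     0.   ] pos [ 0.6401 -0.0294  0.0759] F [-4.  -0.7 -0.3] w 0.0002
tcp in fixture mm [104.3 -12.5] F fix [-4.1 -0.3]
```

Still only 4 N, so the lever isn't at its end stop yet. I'll push further.

Request:
{"method": "drive_tool", "body": {"series": [[[0,0.01,0],[0,0,0],0],[[0,0.02,0],[0,0,0],0],[[0,0.03,0],[0,0,0],0],[[0,0.03,0],[0,0,0],0]]}}

```text
time_s: 34.48
ee_pos: [0.6456, -0.0289, 0.076]
eef_rot: [-0.0, 0.67, 0.743, -0.001]
wrist_force: [-6.7, -1.2, 0.1]
gripper_width: 0.0001
gripper_force: 3.1
```

```bash
python3 -c "
from meas import *
gof(104,-11,.074,0)"
```

```text
t 34.48 shift [ 0.008 -0.029  0.01 ] turn [-0.002  0.    -0.   ] pos [ 0.6456 -0.0289  0.076 ] F [-6.7 -1.2  0.1] w 0.0001
tcp in fixture mm [109.8 -12.6] F fix [-6.8 -0.5]
```

Request:
{"method": "drive_tool", "body": {"series": [[[0,0.01,0],[0,0,0],0],[[0,0.02,0],[0,0,0],0],[[0,0.02,0],[0,0,0],0]]}}

```text
time_s: 34.85
ee_pos: [0.6469, -0.0287, 0.0754]
eef_rot: [-0.002, 0.67, 0.743, -0.002]
wrist_force: [-15.3, -2.5, 3.3]
gripper_width: -0.0
gripper_force: 7.9
```

Request:
{"method": "drive_tool", "body": {"series": [[[0,0.01,0],[0,0,0],0],[[0,0.01,0],[0,0,0],0]]}}

```text
time_s: 35.1
ee_pos: [0.6475, -0.0287, 0.0752]
eef_rot: [-0.003, 0.67, 0.743, -0.003]
wrist_force: [-21.0, -2.0, 5.4]
gripper_width: 0.0003
gripper_force: 10.3
```

```bash
python3 -c "
from meas import *
gof(104,-11,.074,0)"
```

```text
t 35.1 shift [ 0.008 -0.038  0.006] turn [-0.011 -0.    -0.001] pos [ 0.6475 -0.0287  0.0752] F [-21.   -2.    5.4] w 0.0003
tcp in fixture mm [111.7 -12.6] F fix [-21.1   0.2]
```

The force climbs to 21 N with no travel, so the lever is at its end. I'll retract and check.

Request:
{"method": "drive_tool", "body": {"series": [[[0,-0.15,0],[0,0,0],0],[[0,-0.35,0],[0,0,0],0],[[0,-0.4,-0.4],[0,0,0],0],[[0.25,-0.45,-0.85],[0,0,0],0],[[0.25,-0.45,-0.85],[0,0,0],0],[[0.25,-0.45,-0.85],[0,0,0],0],[[0.25,-0.45,-0.85],[0,0,0],0]]}}

```text
time_s: 35.98
ee_pos: [0.5584, 0.0124, 0.2463]
eef_rot: [0.001, 0.669, 0.743, 0.001]
wrist_force: [0.4, -0.2, 0.2]
gripper_width: -0.0005
gripper_force: 0.0
```

```bash
python3 -c "
from meas import *
snap('w8'); f,p=cloud('w8',t0)
red=(p[...,2]>120)&(p[...,1]<60)&(p[...,0]<80)&(f[...,0]<.2)&(f[...,1]<.05); q=f[red]; print('red',len(q),np.median(q,0),q.min(0),q.max(0))
# bosses
m=((f[...,2]>.0455)&(f[...,2]<.053)&(f[...,0]>.078)&(f[...,0]<.119)&(f[...,1]>.016)&(f[...,1]<.1475)).astype(np.uint8)
n,l,st,ce=cv2.connectedComponentsWithStats(m)
for k in range(1,n):
  if st[k,4]>200: print(cv2.minEnclosingCircle((f[l==k][:,:2]*1e3).astype(np.float32)))
print(fixture('w8',t0,['railF','stopface'],4))
cv2.imwrite('pics/w8.png',p); gof(0,0,.2)"
```

```text
red 516 [ 0.12407322 -0.00837952  0.08492056] [ 0.11980442 -0.02559271  0.07980413] [0.12922711 0.00700063 0.08770208]
((98.16171264648438, 133.93455505371094), 14.407062530517578)
((98.46183776855469, 100.11459350585938), 14.37209415435791)
((98.33010864257812, 66.31440734863281), 14.497852325439453)
((98.43991088867188, 32.269798278808594), 14.424818992614746)
{'railF': (np.float64(0.9), np.float64(0.003), 34), 'stopface': (np.float64(-0.0), np.float64(-0.0), 40)}
t 36.02 shift [-0.186 -0.133  0.227] turn [0. 0. 0.] pos [0.5578 0.0121 0.2454] F [-1.2  0.9  0.1] w 0.0002
tcp in fixture mm [26.7 37.3] F fix [-1.1  1. ]
```

View pics/w8.png

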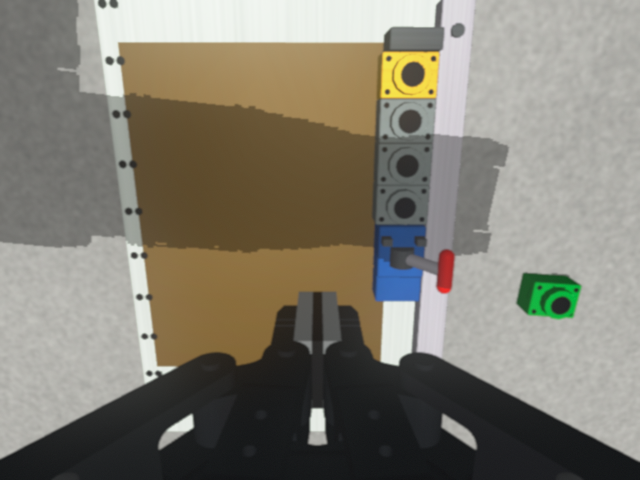

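The lever (445,270) is fully over the rail with its grip at x = 124 mm. The bosses are spaced 33.8, 33.8 and 34.0 mm and all sit at x ≈ 98.3 mm, so the row is tight and flush. The arm is clear, so I'll hand in.

```bash
python3 -c "
from rig import finish_job
print(finish_job())"
```

```text
the job is handed in; nothing more can be done
None
```

I handed the job in at about 36 s: the four housings are in a tight row flush to the back rail with brass against the stop, the fence was closed up, and then the lever was flipped fully over; the arm never went near the basin, bottle or gauge.

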